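# Wedge the rocking parcel scale steady

## Task

The parcel scale at the packing station rocks because one foot hangs over the notched corner of its board. Press down on the loose corner with a fingertip to feel it rock, then push the orange wedge along the bench, thin end first, under the hanging foot until it is just snug and the scale stands level. Finish while still holding a firm fingertip press on that same corner to prove it no longer rocks; only slide the wedge, do not pick it up, do not shove the scale out of place, and leave the other things alone.

Things in the scene. Friction and masses are not known exactly. Their poses are not given: they have to be found in the camera images.
- scale: Square parcel scale, 2.6 to 3.4 kg: grey 250 x 250 mm housing (underside 25 mm above the foot undersides), steel platform 254 x 254 mm, top at 70 mm; display on its +x edge, top at 145 mm. Origin: centre, level with the foot undersides; z up, -x side towards the robot, y left. Four equal feet, 26 mm diameter, at x, y = +-115 mm; three stand on a fixed plywood board.
- corner (a point): The place to press: top of the steel platform above the hanging foot, (-108, -108, 70) mm in the scale's frame. Untouched, the scale stands level on three feet; more than about 4 to 6.5 N here rocks it down until the hanging foot meets the bench; released, it rocks back. To prove it steady press with about 10 N or more.
- loose_foot (a point): Centre of the underside of the hanging foot, (-115, -115, 0) mm in the scale's frame (near right corner), 5 to 8 mm above the bare bench at z = 0. The board (5 to 8 mm high) is notched around it; the notch is open to the scale's -x and -y and reaches to x = -30, y = -45 mm.
- wedge: Loose orange plastic wedge, 0.15 kg, 100 mm long (x), 70 mm wide (y), lying flat on the bench. Origin: centre of its underside. +x points to the thin end, 2 mm high, roughly towards the hanging foot at the start; the blunt end (x = -50 mm) is an upright face 18 mm high; the top slopes evenly. It slides at 1 to 2 N; once it bears on the foot the push rises steeply (over 5 N).
- wedge_nose (a point): Middle of the wedge's thin end, on its underside.
- carton: Bystander: white medicine carton with a blue stripe, 110 x 65 x 35 mm, loose on the bench. Origin: centre of its underside.
- pill_jar: Bystander: amber jar with a white cap, 44 mm diameter, 75 mm high, loose on the bench. Origin: centre of its underside.
- label_stack: Bystander: white flat plastic box, 100 x 70 x 25 mm, loose on the bench. Origin: centre of its underside.
There are look-alikes about, which are no part of the job. What is meant by the wedge is not blue, and is the larger of those in its own colour.

How it is judged:
By the outcome, as a careful person would: the job done as asked, in the order asked, and still so for the second after the job is handed in, while the arm keeps its last pose, push and grip.
It also fails if it takes over 58 s, if anything falls off the work surface, if the arm or the gripper's body presses on something with over 40 N, if the wrist force passes 120 N, or if a joint passes its speed limit or range.

## Robot

A 6-joint arm with a two-finger parallel gripper is mounted at the origin on the work surface. World frame = base frame: x ahead of the robot, y to its left, z up, the work surface at z = 0. Lengths are in mm, angles in degrees, forces in N, time in s.
With the tool pointing down it reaches from about 375 to 925 mm from the base axis. Payload 5.7 kg.
Tool frame: the origin (TCP) lies at the very end of the fingers, on their centre line; the grasp point (between the pads) lies 19 mm behind it; z points along the fingers, x is the direction in which the jaws open and shut, and the axes are right-handed (so a half turn about z gives the same grasp; the last joint's range is limited). The gripper opens to 88 mm and grips with 3 to 60 N. Pads are 20 mm wide; open, the fingers measure 115 mm over their backs; the gripper's body (75 mm by 178 mm) begins 61 mm behind the grasp point.
Start: joints at [-78.673, 20.558, 86.54, -0, 72.909, -6.595], TCP at [184.619, -570.857, 222.623] pointing down, gripper open.
Joint ranges: [-170.27, 170.27], [-57.76, 135], [12.27, 136.19], [-55.21, 235.2], [11.17, 155.16], [-170.74, 170.74]. Speed limits (degrees/s): [136.94, 136.94, 180, 180, 180, 180].

## Interface

Orientations are given as [roll, pitch, yaw] about the fixed x, y, z axes, in that order (R = Rz(yaw) Ry(pitch) Rx(roll)).
In Python, from station import get_obs, viewer, manip gives the robot as it stands. The module is installed in compiled form; this text tells all that it offers.
- The arm moves only by the tool send_rows, never from a script. Its argument "series" is a list of rows, each an object of numbers: "ax", "ay", "az": the turn, a rotation vector about the tool's x, y, z in rad; "dx", "dy", "dz": the shift along the tool's x, y, z in mm; "gripper": the finger opening in mm, from 0 to 87.8. A call has exactly 10 rows; each row is the pose to reach, as a shift and turn from the pose commanded when the call began, along the tool's axes at that moment; what a row does not reach only later rows make up. A row lasts 1/10 s, in which the tool goes at most 50 mm and 8.59 degrees, less where a joint would pass 70% of its speed; a pose out of reach is approached as far as the arm can. A call with a gripper value outside its range is refused whole. The fingers move at their own pace and stop on an object; the grip force is fixed at half the most. Time passes only in rows, so rows that repeat a pose let the fingers close, or fill a call up. It gives the time, the measured TCP pose, the force and the opening at its end, in the units of the state.
- get_obs(): the state, without advancing time (a new reading comes with each control period).
- viewer.snapshot(name): name is "scene" or "top" or "wrist"; returns the picture (400x640x3 uint8, blue, green, red); there is no depth.
- viewer.get_calibration(name): a dict with "intrinsics" (3x3 intrinsics, pixels), "camera_from_world" (4x4, takes a point from world to camera coordinates); the wrist camera has in their place "tool_from_camera" (4x4, takes a point from camera to tool coordinates, whose origin is the TCP and whose axes are the tool frame's). Camera axes: x right, y down, z forward; pixel columns grow to the right and rows downward; lengths in mm; the calibration is good to about 2 mm. The wrist camera is an equidistant fisheye: a pixel r from the principal point sees the ray r / f radians off the axis. A picture is of the moment at which its call begins: read the wrist's pose just before it. get_calibration takes no time and is no camera call.
- manip.sign_off(): hands the job in, once; it reports no verdict.
The state is a dict: "time_s": time; "joint_pos": joint angles; "qvel": joint speeds; "effort": joint torques, N m; "eef_pos": TCP position; "tcp_rot": TCP orientation; "ft_force": force on the tool from outside, world axes, zero at the start; "torque": the same for the moment, N m; "finger_gap": finger opening in mm.
Only numpy, scipy, OpenCV 4.12 (cv2) and the standard library are available. Lean on these libraries where they do the work, as an engineer would, in place of code of your own. Each camera call takes 0.05 s, during which the arm holds its last target.

## Working session

There is one attempt and no reset: what is moved stays moved. The work goes in short steps, Python scripts to look and compute and a tool call to move; the robot and the scene stay as the last step left them, time stands still between calls to the robot, and variables do not carry over. Pictures are saved under pics/ and viewed, and the job is handed in when it is done.

Besides the shell and the picture viewer there is one more tool, called after "Call:" by a JSON object that holds its "fn" and its "kwargs". send_rows: Moves the arm, as the interface text tells. Its arguments: {"type":"object","properties":{"series":{"type":"array","items":{"type":"object","properties":{"ax":{"type":"number"},"ay":{"type":"number"},"az":{"type":"number"},"dx":{"type":"number"},"dy":{"type":"number"},"dz":{"type":"number"},"gripper":{"type":"number"}}}}},"required":["series"]}

```bash
mkdir -p pics; python3 - <<'E'
from station import get_obs, viewer, manip
import cv2,json
o=get_obs();print(o)
for n in ["scene","top","wrist"]:
    cv2.imwrite(f"pics/{n}0.png",viewer.snapshot(n)); print(n,viewer.get_calibration(n))
E
```

```text
{'time_s': 0.0, 'joint_pos': array([-7.86734180e+01,  2.06000443e+01,  8.65972489e+01,  9.16898780e-04,
        7.29078433e+01, -6.59458740e+00]), 'qvel': array([ 0.042105  , -0.08326856, -0.01334881, -0.03875077,  0.03322628,
        0.00110014]), 'effort': array([-3.59204409e-03, -5.15386891e+01, -2.70725620e+01,  6.70235557e-02,
        3.48586799e-02, -1.26408895e-04]), 'eef_pos': array([ 184.49166639, -570.22401508,  221.79921665]), 'tcp_rot': array([-1.79987056e+02,  1.04340295e-01, -7.20790891e+01]), 'ft_force': array([ 0.55013417, -1.17834505, -0.8437594 ]), 'torque': array([ 0.01160256, -0.01301068, -0.01063657]), 'finger_gap': 87.9620815627353}
scene {'intrinsics': array([[481.71814725,   0.        , 320.07727569],
       [  0.        , 481.71814725, 195.34641606],
       [  0.        ,   0.        ,   1.        ]]), 'camera_from_world': array([[ 6.91724538e-01,  7.21938136e-01, -1.79580460e-02,
        -4.61833202e+02],
       [ 4.90709744e-01, -4.88126802e-01, -7.21759082e-01,
        -1.86976136e+02],
       [-5.29831210e-01,  4.90446279e-01, -6.91911364e-01,
         1.
[... 476 characters left out ...]
1.73170360e-01,  1.03542121e-02, -9.84837457e-01,
         1.01517624e+03],
       [ 0.00000000e+00,  0.00000000e+00,  0.00000000e+00,
         1.00000000e+00]])}
wrist {'intrinsics': array([[309.70691629,   0.        , 319.24200235],
       [  0.        , 309.70691629, 201.12389548],
       [  0.        ,   0.        ,   1.        ]]), 'tool_from_camera': array([[ 9.99999352e-01, -5.52462854e-04, -9.95505488e-04,
        -4.05326675e-02],
       [ 8.06598593e-04,  9.60870166e-01,  2.76997967e-01,
        -7.54198433e+01],
       [ 8.03520436e-04, -2.76998591e-01,  9.60869989e-01,
        -1.62636034e+02],
       [ 0.00000000e+00,  0.00000000e+00,  0.00000000e+00,
         1.00000000e+00]])}
```

View pics/scene0.png

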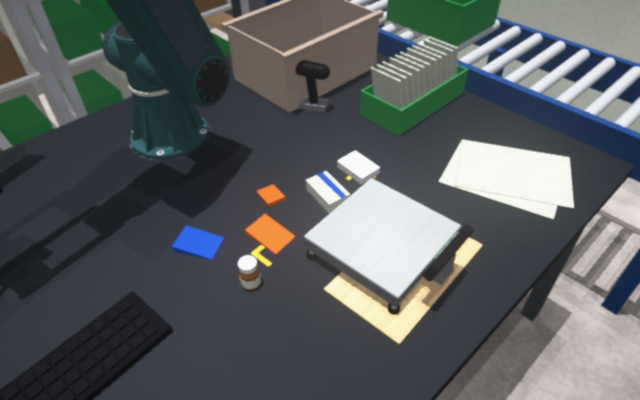

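View pics/top0.png

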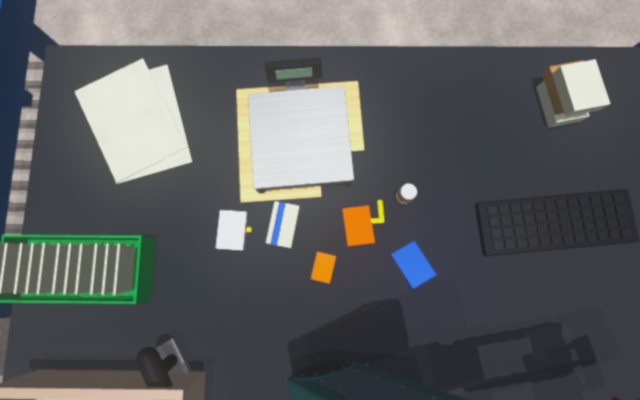

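View pics/wrist0.png

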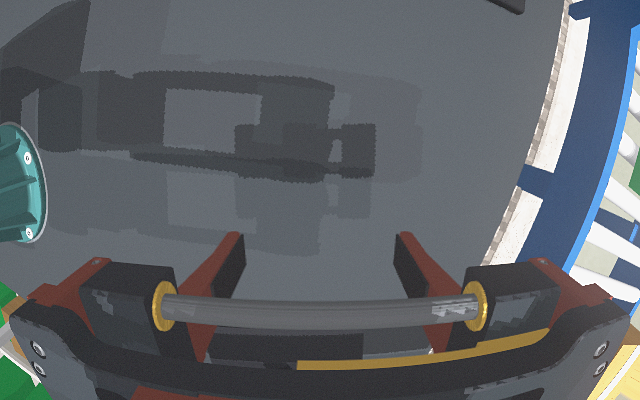

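The top view shows the scale with its near right corner at about (353,183). The wedge candidates are the large orange piece at (358,225), the small orange one at (323,267) and the blue one at (413,264). I pick the large orange at (358,225) and will check it in a crop.

```bash
cat > h.py <<'E'
import numpy as np, cv2
from station import get_obs, viewer, manip
from scipy.spatial.transform import Rotation as R
def ray(name,uv,obs=None):
    c=viewer.get_calibration(name);K=c["intrinsics"];uv=np.atleast_2d(np.array(uv,float))
    if name!="wrist":
        T=np.linalg.inv(c["camera_from_world"]); d=np.c_[(uv-K[:2,2])/[K[0,0],K[1,1]],np.ones(len(uv))]
    else:
        W=np.eye(4);W[:3,:3]=R.from_euler("xyz",obs["tcp_rot"],degrees=True).as_matrix();W[:3,3]=obs["eef_pos"]
        T=W@c["tool_from_camera"];p=uv-K[:2,2];r=np.linalg.norm(p,axis=1);th=r/K[0,0]
        d=np.c_[p/np.maximum(r,1e-9)[:,None]*np.sin(th)[:,None],np.cos(th)]
    return T[:3,3],d@T[:3,:3].T
def plane(name,uv,z,obs=None):
    o,d=ray(name,uv,obs);return o+d*((z-o[2])/d[:,2])[:,None]
def orange(im):
    h=cv2.cvtColor(im,cv2.COLOR_BGR2HSV);return cv2.inRange(h,(4,150,120),(17,255,255))
E
python3 - <<'E'
from h import *
for n in ["top","scene"]:
    im=cv2.imread(f"pics/{n}0.png");m=orange(im)
    cs,_=cv2.findContours(m,cv2.RETR_EXTERNAL,cv2.CHAIN_APPROX_NONE)
    for c in cs:
        if cv2.contourArea(c)<150: continue
        q=cv2.approxPolyDP(c,0.05*cv2.arcLength(c,True),True)[:,0]
        print(n,cv2.contourArea(c),cv2.boundingRect(c)); print(np.c_[q,plane(n,q,8)[:,:2].round(0)])
    if n=="top":
        print("corner guesses",plane(n,[[353,183],[255,189],[346,84],[248,92]],76).round(0))
im=cv2.imread("pics/top0.png")[70:300,225:445];a=cv2.resize(im,None,fx=2.6,fy=2.6,interpolation=2);cv2.imwrite("pics/c1.png",a)
im=cv2.imread("pics/scene0.png")[140:340,160:500];a=cv2.resize(im,None,fx=2.3,fy=2.3,interpolation=2);cv2.imwrite("pics/c2.png",a)
E
```

```text
top 528.0 (311, 252, 25, 32)
[[317. 252. 466.  63.]
 [311. 278. 400.  77.]
 [328. 283. 388.  34.]
 [335. 256. 456.  16.]]
top 993.5 (342, 205, 33, 41)
[[367. 205. 590. -68.]
 [343. 208. 582.  -5.]
 [347. 245. 485. -15.]
 [374. 242. 493. -85.]]
corner guesses [[635. -27.  76.]
 [618. 218.  76.]
 [899. -10.  76.]
 [876. 246.  76.]]
scene 1019.0 (245, 214, 50, 40)
[[263. 214. 474. -15.]
 [245. 230. 486. -81.]
 [276. 253. 595. -74.]
 [294. 235. 583.  -6.]]
scene 332.5 (257, 185, 28, 21)
[[274. 185. 410.  75.]
 [257. 190. 393.  30.]
 [268. 205. 458.  14.]
 [284. 198. 468.  61.]]
```

View pics/c1.png

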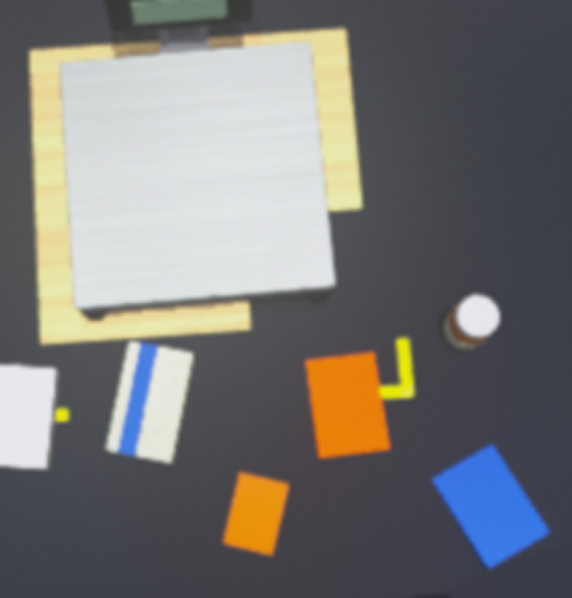

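View pics/c2.png

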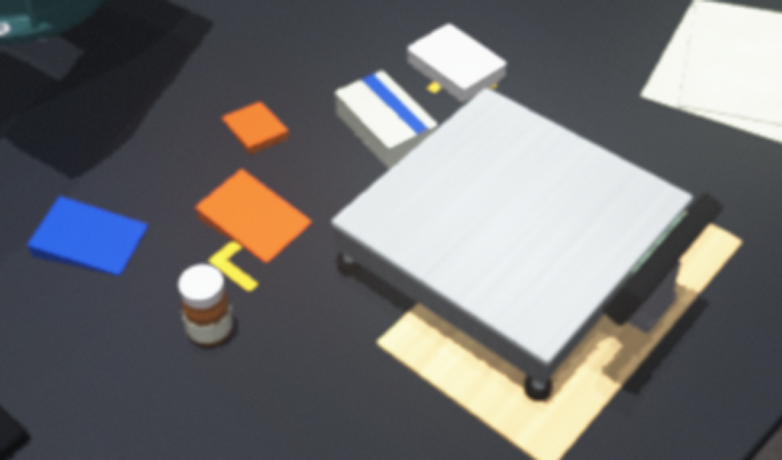

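```bash
python3 - <<'E'
from h import *
def corners(cnt,n=4):
    h=cv2.convexHull(cnt); a=cv2.arcLength(h,True)
    for e in np.arange(0.01,0.15,0.005):
        q=cv2.approxPolyDP(h,e*a,True)[:,0]
        if len(q)<=4: break
    P=cnt[:,0].astype(float);L=[]
    for i in range(len(q)):
        A,B=q[i].astype(float),q[(i+1)%len(q)].astype(float);u=(B-A)/np.linalg.norm(B-A);t=(P-A)@u;d=np.abs((P-A)@[-u[1],u[0]])
        s=(d<2)&(t>0.12*np.linalg.norm(B-A))&(t<0.88*np.linalg.norm(B-A))
        vx,vy,x,y=cv2.fitLine(P[s].astype(np.float32),cv2.DIST_HUBER,0,.01,.01).ravel();L.append((x,y,vx,vy))
    out=[]
    for i in range(len(L)):
        a,b=L[i-1],L[i];M=np.array([[a[2],-b[2]],[a[3],-b[3]]]);t=np.linalg.solve(M,[b[0]-a[0],b[1]-a[1]]);out.append([a[0]+t[0]*a[2],a[1]+t[0]*a[3]])
    return np.array(out)
for n,seed in [("top",(300,140)),("scene",(380,230))]:
    im=cv2.imread(f"pics/{n}0.png");h=cv2.cvtColor(im,cv2.COLOR_BGR2HSV)
    m=cv2.inRange(h,(0,0,150),(180,45,255));m=cv2.morphologyEx(m,cv2.MORPH_OPEN,np.ones((3,3)))
    k,l=cv2.connectedComponents(m);m=(l==l[seed[1],seed[0]]).astype(np.uint8)
    c=max(cv2.findContours(m,cv2.RETR_EXTERNAL,cv2.CHAIN_APPROX_NONE)[0],key=cv2.contourArea)
    q=corners(c);p=plane(n,q,76.5);print(n,q.round(1).tolist());print(p.round(1)[:,:2],"ctr",p.mean(0).round(1))
    print("sides",np.linalg.norm(p-np.roll(p,1,0),axis=1).round(1),"yaw",np.degrees(np.arctan2(*(p-np.roll(p,1,0))[:,1::-1].T)).round(1))
    m=orange(im);c=max(cv2.findContours(m,cv2.RETR_EXTERNAL,cv2.CHAIN_APPROX_NONE)[0],key=cv2.contourArea)
    q=corners(c);z=lambda p:None
    p=np.array([plane(n,a,2 if plane(n,a,8)[0,0]>540 else 18)[0] for a in q]);print(q.round(1).tolist());print(p.round(1))
E
```

```text
top [[343.3999938964844, 85.5], [353.29998779296875, 179.3000030517578], [253.0, 188.0], [247.89999389648438, 93.4000015258789]]
[[894.7  -3. ]
 [644.5 -27.2]
 [620.6 223.5]
 [871.6 245.5]] ctr [757.8 109.7  76.5]
sides [249.6 251.4 251.9 252. ] yaw [ -84.7 -174.5   95.5    5. ]
[[368.1000061035156, 205.1999969482422], [374.1000061035156, 242.39999389648438], [347.0, 245.6999969482422], [342.29998779296875, 208.5]]
[[590.9 -72.    2. ]
 [491.6 -84.5  18. ]
 [482.4 -14.5  18. ]
 [581.6  -3.5   2. ]]Traceback (most recent call last):
  File "<stdin>", line 21, in <module>
  File "<stdin>", line 11, in corners
cv2.error: OpenCV(4.12.0) /io/opencv/modules/imgproc/src/linefit.cpp:50: error: (-215:Assertion failed) count > 0 in function 'fitLine2D_wods'
```

The large orange piece measures 100 x 70 mm with a clean blunt-to-nose direction, so it is the wedge. The small orange and blue ones are rejected. The platform sides come out around 251 mm at yaw about 5.2°, which fits, so I'm moving towards the corner.

Call:
{"fn": "send_rows", "kwargs": {"series": [{"dx": -25, "dy": -41, "gripper": 0}, {"dx": -50, "dy": -82, "gripper": 0}, {"dx": -75, "dy": -123, "gripper": 0}, {"dx": -100, "dy": -164, "gripper": 0}, {"dx": -125, "dy": -205, "gripper": 0}, {"dx": -150, "dy": -246, "gripper": 0}, {"dx": -175, "dy": -287, "gripper": 0}, {"dx": -200, "dy": -328, "gripper": 0}, {"dx": -225, "dy": -369, "az": 0.05, "gripper": 0}, {"dx": -250, "dy": -410, "az": 0.11, "gripper": 0}]}}

```text
invalid input at $.series[0]: expected keys ax, ay, az, dx, dy, dz, gripper
```

Call:
{"fn": "send_rows", "kwargs": {"series": [{"ax": 0, "ay": 0, "az": 0, "dx": -25, "dy": -41, "dz": 0, "gripper": 0}, {"ax": 0, "ay": 0, "az": 0, "dx": -50, "dy": -82, "dz": 0, "gripper": 0}, {"ax": 0, "ay": 0, "az": 0, "dx": -75, "dy": -123, "dz": 0, "gripper": 0}, {"ax": 0, "ay": 0, "az": 0, "dx": -100, "dy": -164, "dz": 0, "gripper": 0}, {"ax": 0, "ay": 0, "az": 0, "dx": -125, "dy": -205, "dz": 0, "gripper": 0}, {"ax": 0, "ay": 0, "az": 0.02, "dx": -150, "dy": -246, "dz": 0, "gripper": 0}, {"ax": 0, "ay": 0, "az": 0.04, "dx": -175, "dy": -287, "dz": 0, "gripper": 0}, {"ax": 0, "ay": 0, "az": 0.06, "dx": -200, "dy": -328, "dz": 0, "gripper": 0}, {"ax": 0, "ay": 0, "az": 0.08, "dx": -225, "dy": -369, "dz": 0, "gripper": 0}, {"ax": 0, "ay": 0, "az": 0.11, "dx": -250, "dy": -410, "dz": 0, "gripper": 0}]}}

```text
time_s: 1.15
eef_pos: [498.7, -205.0, 222.6]
tcp_rot: [180.0, 0.0, -78.4]
ft_force: [0.1, -0.8, 0.7]
finger_gap: 11.4
```

Call:
{"fn": "send_rows", "kwargs": {"series": [{"ax": 0, "ay": 0, "az": 0, "dx": -27, "dy": -33, "dz": 0, "gripper": 0}, {"ax": 0, "ay": 0, "az": 0, "dx": -54, "dy": -66, "dz": 0, "gripper": 0}, {"ax": 0, "ay": 0, "az": 0, "dx": -81, "dy": -99, "dz": 0, "gripper": 0}, {"ax": 0, "ay": 0, "az": 0, "dx": -108, "dy": -132, "dz": 15, "gripper": 0}, {"ax": 0, "ay": 0, "az": 0, "dx": -135, "dy": -165, "dz": 35, "gripper": 0}, {"ax": 0, "ay": 0, "az": 0, "dx": -162, "dy": -199, "dz": 55, "gripper": 0}, {"ax": 0, "ay": 0, "az": 0, "dx": -162, "dy": -199, "dz": 75, "gripper": 0}, {"ax": 0, "ay": 0, "az": 0, "dx": -162, "dy": -199, "dz": 92, "gripper": 0}, {"ax": 0, "ay": 0, "az": 0, "dx": -162, "dy": -199, "dz": 92, "gripper": 0}, {"ax": 0, "ay": 0, "az": 0, "dx": -162, "dy": -199, "dz": 92, "gripper": 0}]}}

```text
time_s: 2.15
eef_pos: [659.8, -8.1, 130.5]
tcp_rot: [179.9, 0.0, -78.4]
ft_force: [-0.3, -0.4, 0.4]
finger_gap: 0.2
```

```bash
python3 - <<'E'
from h import *
o=get_obs();cv2.imwrite("pics/w1.png",viewer.snapshot("wrist"));print(o["eef_pos"],o["tcp_rot"],o["ft_force"],o["finger_gap"])
cv2.imwrite("pics/s1.png",cv2.resize(viewer.snapshot("scene")[140:340,160:500],None,fx=2.3,fy=2.3))
E
```

```text
[659.78985206  -8.0727815  130.48360115] [ 1.79944084e+02  2.59719314e-02 -7.83863925e+01] [-0.3367895  -0.41320801  0.44359183] 0.2238171035932161
```

View pics/w1.png

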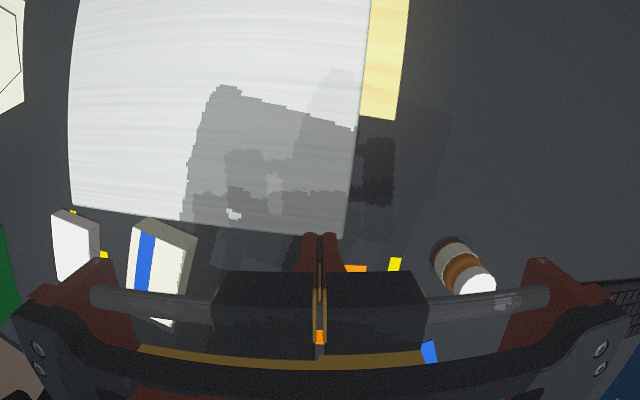

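View pics/s1.png

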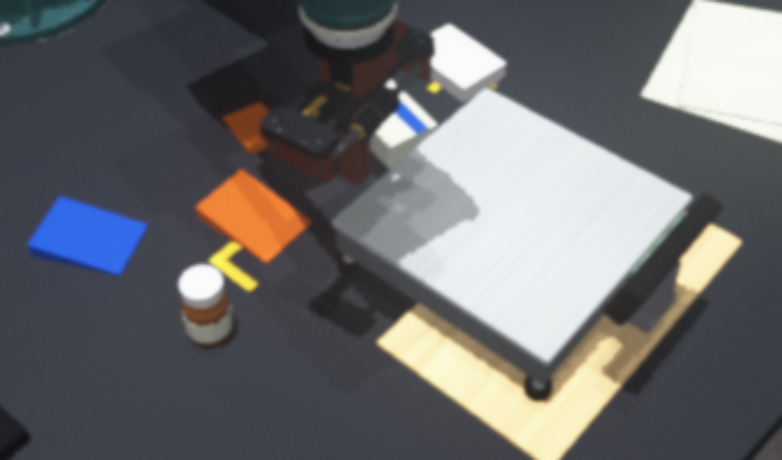

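The wrist view shows the platform's near edge running from (72,205) to the near right corner at (344,238). I'll cast rays to check those two points.

```bash
python3 - <<'E'
from h import *
o=dict(eef_pos=[659.79,-8.07,130.48],tcp_rot=[179.944,.026,-78.386])
p=plane("wrist",[[344,238],[72,205],[371,2]],76.5,o);print(p.round(1))
d=p[1]-p[0];print(np.linalg.norm(d),np.degrees(np.arctan2(d[1],d[0]))-90)
C=np.array([757.8,109.7]);y=np.radians(5.2);Rm=np.array([[np.cos(y),-np.sin(y)],[np.sin(y),np.cos(y)]])
for s in [(-127,-127),(-127,127),(-108,-108),(-115,-115)]: print(s,C+Rm@s)
E
```

```text
[[647.6 -29.5  76.5]
 [621.9 222.   76.5]
 [822.6 -11.7  76.5]]
252.82128329335194 5.836005713118482
(-127, -127) [642.83301906 -28.28765631]
(-127, 127) [619.81234369 224.66698094]
(-108, -108) [660.03280361  -7.64383371]
(-115, -115) [653.69604088 -15.24945256]
```

Both views agree to within 2–5 mm. Next is the first press, lowering gently.

Call:
{"fn": "send_rows", "kwargs": {"series": [{"ax": 0, "ay": 0, "az": 0, "dx": 0, "dy": 0, "dz": 25, "gripper": 0}, {"ax": 0, "ay": 0, "az": 0, "dx": 0, "dy": 0, "dz": 42, "gripper": 0}, {"ax": 0, "ay": 0, "az": 0, "dx": 0, "dy": 0, "dz": 48, "gripper": 0}, {"ax": 0, "ay": 0, "az": 0, "dx": 0, "dy": 0, "dz": 50, "gripper": 0}, {"ax": 0, "ay": 0, "az": 0, "dx": 0, "dy": 0, "dz": 52, "gripper": 0}, {"ax": 0, "ay": 0, "az": 0, "dx": 0, "dy": 0, "dz": 53, "gripper": 0}, {"ax": 0, "ay": 0, "az": 0, "dx": 0, "dy": 0, "dz": 54, "gripper": 0}, {"ax": 0, "ay": 0, "az": 0, "dx": 0, "dy": 0, "dz": 55, "gripper": 0}, {"ax": 0, "ay": 0, "az": 0, "dx": 0, "dy": 0, "dz": 56, "gripper": 0}, {"ax": 0, "ay": 0, "az": 0, "dx": 0, "dy": 0, "dz": 56, "gripper": 0}]}}

```text
time_s: 3.25
eef_pos: [660.2, -8.3, 75.0]
tcp_rot: [-180.0, -0.0, -78.4]
ft_force: [-1.3, -1.2, 3.8]
finger_gap: 0.5
```

Call:
{"fn": "send_rows", "kwargs": {"series": [{"ax": 0, "ay": 0, "az": 0, "dx": 0, "dy": 0, "dz": 1, "gripper": 0}, {"ax": 0, "ay": 0, "az": 0, "dx": 0, "dy": 0, "dz": 2, "gripper": 0}, {"ax": 0, "ay": 0, "az": 0, "dx": 0, "dy": 0, "dz": 3, "gripper": 0}, {"ax": 0, "ay": 0, "az": 0, "dx": 0, "dy": 0, "dz": 3.5, "gripper": 0}, {"ax": 0, "ay": 0, "az": 0, "dx": 0, "dy": 0, "dz": 4, "gripper": 0}, {"ax": 0, "ay": 0, "az": 0, "dx": 0, "dy": 0, "dz": 4.5, "gripper": 0}, {"ax": 0, "ay": 0, "az": 0, "dx": 0, "dy": 0, "dz": 5, "gripper": 0}, {"ax": 0, "ay": 0, "az": 0, "dx": 0, "dy": 0, "dz": 5, "gripper": 0}, {"ax": 0, "ay": 0, "az": 0, "dx": 0, "dy": 0, "dz": 5, "gripper": 0}, {"ax": 0, "ay": 0, "az": 0, "dx": 0, "dy": 0, "dz": 5, "gripper": 0}]}}

```text
time_s: 4.25
eef_pos: [659.5, -9.2, 71.0]
tcp_rot: [179.9, -0.1, -78.4]
ft_force: [-5.4, -4.1, 12.8]
finger_gap: 0.5
```

The press was felt: the corner went from about 75.4 mm down to 71 mm and then stopped at 12.8 N, so the scale rocked and bottomed out. I'm releasing and going behind the wedge.

Call:
{"fn": "send_rows", "kwargs": {"series": [{"ax": 0, "ay": 0, "az": 0, "dx": 0, "dy": 0, "dz": -2, "gripper": 0}, {"ax": 0, "ay": 0, "az": 0, "dx": 0, "dy": 0, "dz": -5, "gripper": 0}, {"ax": 0, "ay": 0, "az": 0, "dx": 0, "dy": 0, "dz": -12, "gripper": 0}, {"ax": 0, "ay": 0, "az": 0, "dx": 0, "dy": 0, "dz": -50, "gripper": 0}, {"ax": 0, "ay": 0, "az": 0, "dx": 1, "dy": 42, "dz": -60, "gripper": 30}, {"ax": 0, "ay": 0, "az": 0, "dx": 2, "dy": 84, "dz": -60, "gripper": 30}, {"ax": 0, "ay": 0, "az": 0, "dx": 3, "dy": 126, "dz": -60, "gripper": 30}, {"ax": 0, "ay": 0, "az": 0, "dx": 5, "dy": 168, "dz": -60, "gripper": 30}, {"ax": 0, "ay": 0, "az": 0, "dx": 6, "dy": 208, "dz": -60, "gripper": 30}, {"ax": 0, "ay": 0, "az": 0, "dx": 6, "dy": 208, "dz": -60, "gripper": 30}]}}

```text
time_s: 5.25
eef_pos: [450.8, -55.1, 129.0]
tcp_rot: [179.6, 0.2, -78.4]
ft_force: [0.3, 1.1, -0.8]
finger_gap: 29.6
```

```bash
python3 - <<'E'
from h import *
o=get_obs();cv2.imwrite("pics/w2.png",viewer.snapshot("wrist"));print(o["eef_pos"],o["tcp_rot"],o["ft_force"],o["finger_gap"])
E
```

```text
[450.80769968 -55.14989362 128.95511174] [ 1.79639467e+02  1.65721592e-01 -7.84404313e+01] [ 0.30428502  1.05972307 -0.81831295] 29.57087089483469
```

View pics/w2.png

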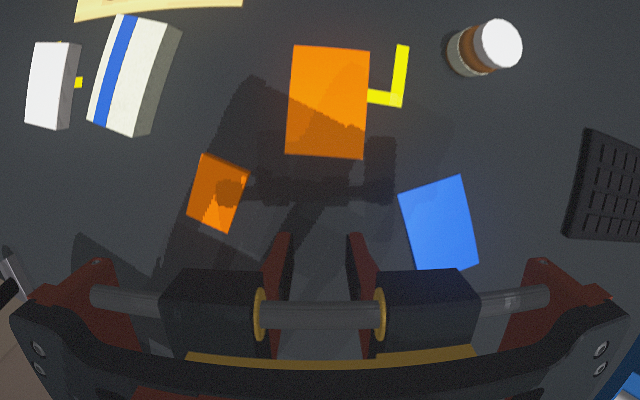

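The wrist view shows the wedge corners at (294,45), (370,51), (363,160) and (285,154). The small orange is at (217,193), the blue one at (440,220) and the jar at (497,45). I'm measuring these.

```bash
python3 - <<'E'
from h import *
o=dict(eef_pos=[450.81,-55.15,128.96],tcp_rot=[179.64,.166,-78.44])
print(plane("wrist",[[294,45],[370,51]],2,o).round(1),plane("wrist",[[363,160],[285,154]],18,o).round(1))
print("blue",plane("wrist",[[398,193],[460,174]],10,o).round(1)[:,:2],"small",plane("wrist",[[250,172],[228,235]],10,o).round(1)[:,:2])
print(get_obs()["eef_pos"])
E
```

```text
[[583.8  -3.8   2. ]
 [592.9 -73.4   2. ]] [[492.1 -86.1  18. ]
 [483.3 -16.8  18. ]]
blue [[ 467.4 -128.2]
 [ 499.7 -186.9]] small [[459.2  13.6]
 [390.6  27.6]]
[454.7242611  -55.55368942 129.59886608]
```

Call:
{"fn": "send_rows", "kwargs": {"series": [{"ax": 0, "ay": 0, "az": 0, "dx": 0, "dy": 0, "dz": 45, "gripper": 30}, {"ax": 0, "ay": 0, "az": 0, "dx": 0, "dy": 0, "dz": 85, "gripper": 30}, {"ax": 0, "ay": 0, "az": 0, "dx": 0, "dy": 0, "dz": 105, "gripper": 30}, {"ax": 0, "ay": 0, "az": 0, "dx": 0, "dy": 0, "dz": 116, "gripper": 30}, {"ax": 0, "ay": 0, "az": 0, "dx": 0, "dy": 0, "dz": 121, "gripper": 30}, {"ax": 0, "ay": 0, "az": 0, "dx": 0, "dy": -4, "dz": 121.5, "gripper": 30}, {"ax": 0, "ay": 0, "az": 0, "dx": 0, "dy": -8, "dz": 121.5, "gripper": 30}, {"ax": 0, "ay": 0, "az": 0, "dx": 0, "dy": -12, "dz": 121.5, "gripper": 30}, {"ax": 0, "ay": 0, "az": 0, "dx": 0, "dy": -16, "dz": 121.5, "gripper": 30}, {"ax": 0, "ay": 0, "az": 0, "dx": 0, "dy": -19, "dz": 121.5, "gripper": 30}]}}

```text
time_s: 6.3
eef_pos: [476.8, -52.0, 8.7]
tcp_rot: [-180.0, -0.0, -78.4]
ft_force: [-2.1, -1.2, 0.8]
finger_gap: 30.4
```

Call:
{"fn": "send_rows", "kwargs": {"series": [{"ax": 0, "ay": 0, "az": 0, "dx": 0, "dy": -4, "dz": 0, "gripper": 30}, {"ax": 0, "ay": 0, "az": 0, "dx": 0, "dy": -8, "dz": 0, "gripper": 30}, {"ax": 0, "ay": 0, "az": 0, "dx": 0, "dy": -13, "dz": 0, "gripper": 30}, {"ax": 0, "ay": 0, "az": 0, "dx": 0, "dy": -18, "dz": 0, "gripper": 30}, {"ax": 0, "ay": 0, "az": 0, "dx": 0, "dy": -23, "dz": 0, "gripper": 30}, {"ax": 0, "ay": 0, "az": 0, "dx": 0, "dy": -28, "dz": 0, "gripper": 30}, {"ax": 0, "ay": 0, "az": 0, "dx": 0, "dy": -33, "dz": 0, "gripper": 30}, {"ax": 0, "ay": 0, "az": 0, "dx": 0, "dy": -38, "dz": 0, "gripper": 30}, {"ax": 0, "ay": 0, "az": 0, "dx": 0, "dy": -42, "dz": 0, "gripper": 30}, {"ax": 0, "ay": 0, "az": 0, "dx": 0, "dy": -45, "dz": 0, "gripper": 30}]}}

```text
time_s: 7.3
eef_pos: [520.8, -42.9, 8.2]
tcp_rot: [-180.0, 0.0, -78.4]
ft_force: [-1.5, -0.1, 1.9]
finger_gap: 29.7
```

```bash
python3 - <<'E'
from h import *
o=get_obs();print(o["eef_pos"],o["tcp_rot"],o["ft_force"])
cv2.imwrite("pics/w3.png",viewer.snapshot("wrist"))
cv2.imwrite("pics/s3.png",cv2.resize(viewer.snapshot("scene")[160:310,200:420],None,fx=3.5,fy=3.5))
E
```

```text
[520.76423603 -42.85480069   8.15342738] [-1.79988423e+02  8.50973399e-04 -7.83728912e+01] [-1.54190078 -0.06660794  1.85771928]
```

View pics/w3.png

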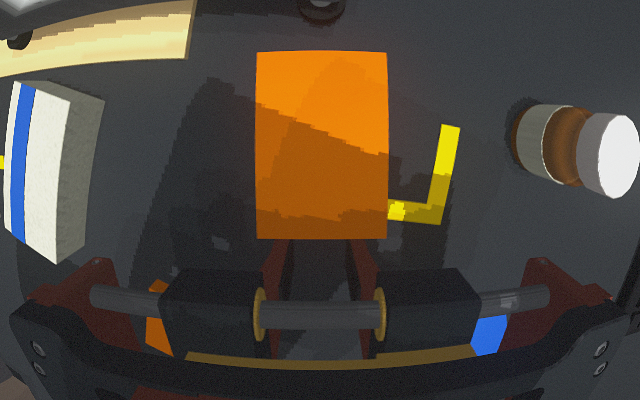

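View pics/s3.png

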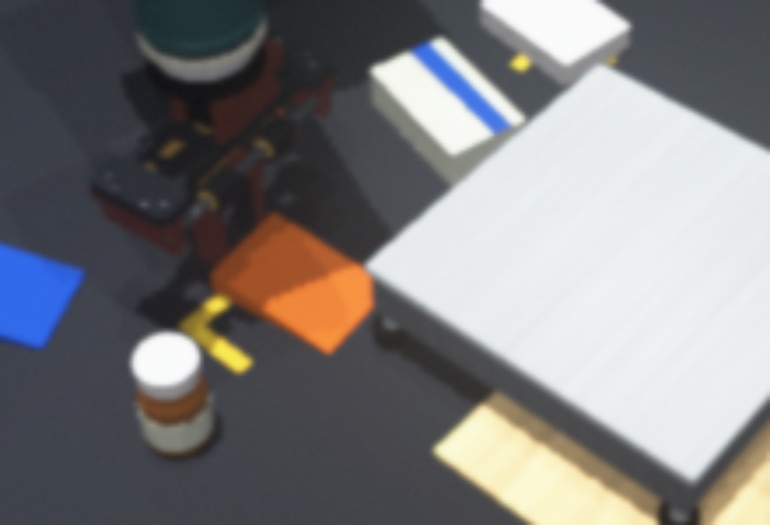

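The wrist view shows the wedge square on the fingers with its nose edge at row 52, spanning columns 257–387. The hanging foot is at (321,10), dead ahead. I'm measuring the remaining distance.

```bash
python3 - <<'E'
from h import *
o=dict(eef_pos=[520.764,-42.855,8.153],tcp_rot=[-179.988,0,-78.373])
u=np.array([np.cos(np.radians(11.63)),np.sin(np.radians(11.63))])
t=np.array(o["eef_pos"][:2])
for n,uv,z in [("nose",[[257,53],[387,53]],2),("blunt",[[257,238],[387,238]],18),("footrim",[[322,24]],5.3),("footsides",[[302,8],[343,8]],10)]:
    p=plane("wrist",uv,z,o)[:,:2]-t; print(n,(p+t).round(1).tolist(),"along",(p@u).round(1),"lat",(p@[-u[1],u[0]]).round(1))
p=np.array([[655,-16]])-t;print("foot prior",p@u,p@[-u[1],u[0]])
E
python3 -c "
import cv2;im=cv2.imread('pics/w3.png')[0:90,220:420];cv2.imwrite('pics/w3c.png',cv2.resize(im,None,fx=4,fy=4,interpolation=2))"
```

```text
nose [[622.0, 12.5], [636.4, -56.6]] along [110.3 110.5] lat [ 33.8 -36.7]
blunt [[524.3, -7.5], [538.4, -76.7]] along [10.6 10.5] lat [ 33.9 -36.7]
footrim [[643.5, -19.0]] along [125.] lat [-1.4]
footsides [[649.2, -7.3], [653.5, -28.0]] along [132.9 133. ] lat [  9.  -12.2]
foot prior [136.89383314] [-0.75708004]
```

View pics/w3c.png

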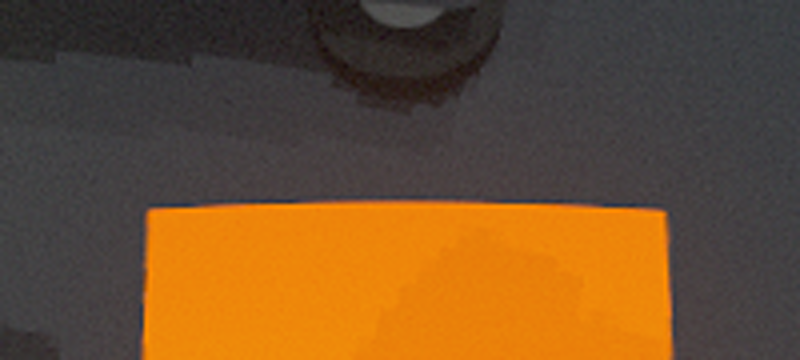

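Foot and wedge are laterally aligned at -1.4 mm each, with about 33–38 mm left to go. I'm pushing 28 mm and then creeping.

Call:
{"fn": "send_rows", "kwargs": {"series": [{"ax": 0, "ay": 0, "az": 0, "dx": 0, "dy": -4, "dz": 0, "gripper": 30}, {"ax": 0, "ay": 0, "az": 0, "dx": 0, "dy": -8, "dz": 0, "gripper": 30}, {"ax": 0, "ay": 0, "az": 0, "dx": 0, "dy": -12, "dz": 0, "gripper": 30}, {"ax": 0, "ay": 0, "az": 0, "dx": 0, "dy": -16, "dz": 0, "gripper": 30}, {"ax": 0, "ay": 0, "az": 0, "dx": 0, "dy": -19, "dz": 0, "gripper": 30}, {"ax": 0, "ay": 0, "az": 0, "dx": 0, "dy": -22, "dz": 0, "gripper": 30}, {"ax": 0, "ay": 0, "az": 0, "dx": 0, "dy": -24, "dz": 0, "gripper": 30}, {"ax": 0, "ay": 0, "az": 0, "dx": 0, "dy": -26, "dz": 0, "gripper": 30}, {"ax": 0, "ay": 0, "az": 0, "dx": 0, "dy": -27, "dz": 0, "gripper": 30}, {"ax": 0, "ay": 0, "az": 0, "dx": 0, "dy": -28, "dz": 0, "gripper": 30}]}}

```text
time_s: 8.4
eef_pos: [547.6, -37.3, 8.2]
tcp_rot: [180.0, 0.0, -78.4]
ft_force: [-2.1, -1.0, 1.8]
finger_gap: 29.9
```

```bash
python3 - <<'E'
from h import *
o=get_obs();print(o["eef_pos"],o["tcp_rot"],o["ft_force"])
im=viewer.snapshot("wrist");cv2.imwrite("pics/w4.png",cv2.resize(im[:160,180:460],None,fx=2.8,fy=2.8))
o=get_obs();print(o["eef_pos"],o["ft_force"])
E
```

```text
[547.60027751 -37.26621364   8.17087759] [ 1.79986568e+02  7.99071355e-03 -7.83776097e+01] [-2.09932971 -0.9908366   1.75412507]
[547.83646255 -37.24832311   8.17629128] [-0.75820814 -0.50468037 -0.59187487]
```

View pics/w4.png

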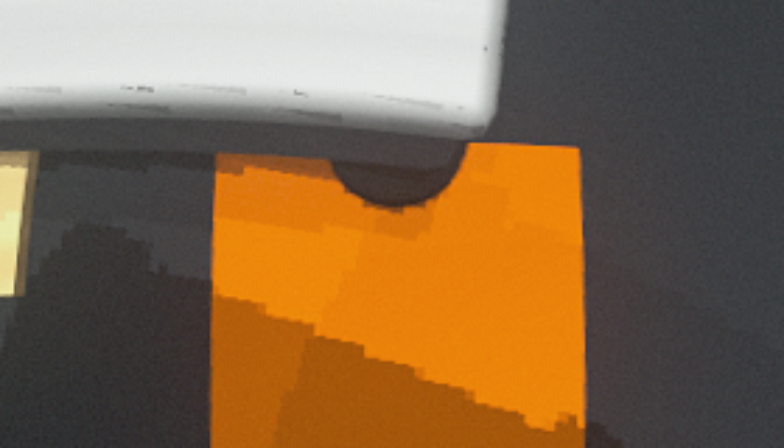

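The wedge is centred under the foot, and the push is still free at about 2 N. I'm creeping from here.

Call:
{"fn": "send_rows", "kwargs": {"series": [{"ax": 0, "ay": 0, "az": 0, "dx": 0, "dy": -0.5, "dz": 0, "gripper": 30}, {"ax": 0, "ay": 0, "az": 0, "dx": 0, "dy": -1, "dz": 0, "gripper": 30}, {"ax": 0, "ay": 0, "az": 0, "dx": 0, "dy": -1.5, "dz": 0, "gripper": 30}, {"ax": 0, "ay": 0, "az": 0, "dx": 0, "dy": -2, "dz": 0, "gripper": 30}, {"ax": 0, "ay": 0, "az": 0, "dx": 0, "dy": -2.4, "dz": 0, "gripper": 30}, {"ax": 0, "ay": 0, "az": 0, "dx": 0, "dy": -2.8, "dz": 0, "gripper": 30}, {"ax": 0, "ay": 0, "az": 0, "dx": 0, "dy": -3.2, "dz": 0, "gripper": 30}, {"ax": 0, "ay": 0, "az": 0, "dx": 0, "dy": -3.5, "dz": 0, "gripper": 30}, {"ax": 0, "ay": 0, "az": 0, "dx": 0, "dy": -3.8, "dz": 0, "gripper": 30}, {"ax": 0, "ay": 0, "az": 0, "dx": 0, "dy": -4, "dz": 0, "gripper": 30}]}}

```text
time_s: 9.45
eef_pos: [551.6, -36.5, 8.2]
tcp_rot: [180.0, 0.0, -78.4]
ft_force: [-1.9, -1.4, 0.9]
finger_gap: 30.3
```

Still free. I'll take 2 mm more.

Call:
{"fn": "send_rows", "kwargs": {"series": [{"ax": 0, "ay": 0, "az": 0, "dx": 0, "dy": -0.2, "dz": 0, "gripper": 30}, {"ax": 0, "ay": 0, "az": 0, "dx": 0, "dy": -0.4, "dz": 0, "gripper": 30}, {"ax": 0, "ay": 0, "az": 0, "dx": 0, "dy": -0.6, "dz": 0, "gripper": 30}, {"ax": 0, "ay": 0, "az": 0, "dx": 0, "dy": -0.8, "dz": 0, "gripper": 30}, {"ax": 0, "ay": 0, "az": 0, "dx": 0, "dy": -1.0, "dz": 0, "gripper": 30}, {"ax": 0, "ay": 0, "az": 0, "dx": 0, "dy": -1.2, "dz": 0, "gripper": 30}, {"ax": 0, "ay": 0, "az": 0, "dx": 0, "dy": -1.4, "dz": 0, "gripper": 30}, {"ax": 0, "ay": 0, "az": 0, "dx": 0, "dy": -1.6, "dz": 0, "gripper": 30}, {"ax": 0, "ay": 0, "az": 0, "dx": 0, "dy": -1.8, "dz": 0, "gripper": 30}, {"ax": 0, "ay": 0, "az": 0, "dx": 0, "dy": -2.0, "dz": 0, "gripper": 30}]}}

```text
time_s: 10.45
eef_pos: [553.5, -36.1, 8.2]
tcp_rot: [180.0, 0.0, -78.4]
ft_force: [-0.9, 0.6, 1.0]
finger_gap: 30.2
```

Call:
{"fn": "send_rows", "kwargs": {"series": [{"ax": 0, "ay": 0, "az": 0, "dx": 0, "dy": -0.2, "dz": 0, "gripper": 30}, {"ax": 0, "ay": 0, "az": 0, "dx": 0, "dy": -0.4, "dz": 0, "gripper": 30}, {"ax": 0, "ay": 0, "az": 0, "dx": 0, "dy": -0.6, "dz": 0, "gripper": 30}, {"ax": 0, "ay": 0, "az": 0, "dx": 0, "dy": -0.8, "dz": 0, "gripper": 30}, {"ax": 0, "ay": 0, "az": 0, "dx": 0, "dy": -1.0, "dz": 0, "gripper": 30}, {"ax": 0, "ay": 0, "az": 0, "dx": 0, "dy": -1.2, "dz": 0, "gripper": 30}, {"ax": 0, "ay": 0, "az": 0, "dx": 0, "dy": -1.4, "dz": 0, "gripper": 30}, {"ax": 0, "ay": 0, "az": 0, "dx": 0, "dy": -1.6, "dz": 0, "gripper": 30}, {"ax": 0, "ay": 0, "az": 0, "dx": 0, "dy": -1.8, "dz": 0, "gripper": 30}, {"ax": 0, "ay": 0, "az": 0, "dx": 0, "dy": -2.0, "dz": 0, "gripper": 30}]}}

```text
time_s: 11.45
eef_pos: [555.1, -35.7, 8.1]
tcp_rot: [180.0, 0.0, -78.4]
ft_force: [-3.1, -0.9, 2.6]
finger_gap: 30.1
```

```bash
python3 - <<'E'
from h import *
o=get_obs();print(o["eef_pos"],o["ft_force"])
im=viewer.snapshot("wrist");cv2.imwrite("pics/w5.png",im);cv2.imwrite("pics/w5c.png",cv2.resize(im[:160,180:460],None,fx=2.8,fy=2.8))
o=get_obs();print(o["eef_pos"],o["ft_force"])
E
```

```text
[555.14318307 -35.66785087   8.13930186] [-3.1099291  -0.9166888   2.58547957]
[555.21875204 -35.70499978   8.19051488] [-3.48157228 -0.82033191  1.87252355]
```

View pics/w5c.png

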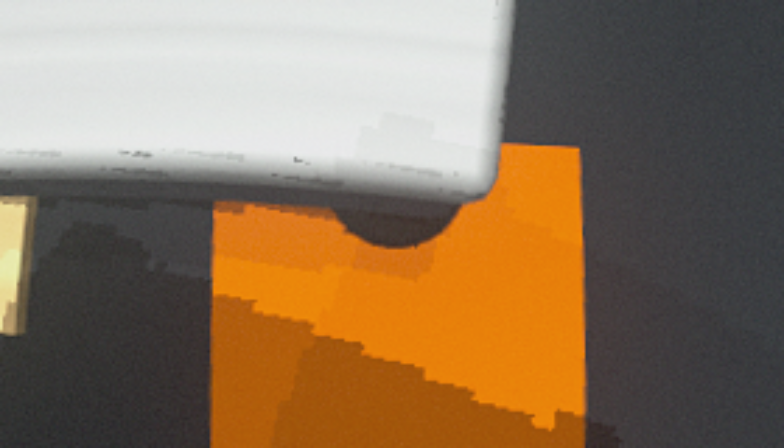

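The force is starting to rise, to about 3.4 N after 35 mm, where I expected it. I'll take 1 mm more in fine steps.

Call:
{"fn": "send_rows", "kwargs": {"series": [{"ax": 0, "ay": 0, "az": 0, "dx": 0, "dy": -0.2, "dz": 0, "gripper": 30}, {"ax": 0, "ay": 0, "az": 0, "dx": 0, "dy": -0.3, "dz": 0, "gripper": 30}, {"ax": 0, "ay": 0, "az": 0, "dx": 0, "dy": -0.4, "dz": 0, "gripper": 30}, {"ax": 0, "ay": 0, "az": 0, "dx": 0, "dy": -0.5, "dz": 0, "gripper": 30}, {"ax": 0, "ay": 0, "az": 0, "dx": 0, "dy": -0.6, "dz": 0, "gripper": 30}, {"ax": 0, "ay": 0, "az": 0, "dx": 0, "dy": -0.7, "dz": 0, "gripper": 30}, {"ax": 0, "ay": 0, "az": 0, "dx": 0, "dy": -0.8, "dz": 0, "gripper": 30}, {"ax": 0, "ay": 0, "az": 0, "dx": 0, "dy": -0.9, "dz": 0, "gripper": 30}, {"ax": 0, "ay": 0, "az": 0, "dx": 0, "dy": -1, "dz": 0, "gripper": 30}, {"ax": 0, "ay": 0, "az": 0, "dx": 0, "dy": -1, "dz": 0, "gripper": 30}]}}

```text
time_s: 12.5
eef_pos: [555.7, -35.5, 8.1]
tcp_rot: [179.9, 0.0, -78.4]
ft_force: [-5.5, -2.2, 5.4]
finger_gap: 30.1
```

The push rose steeply to about 6 N, and 1 mm commanded gave only 0.6 mm of motion, so the wedge is snug. I'm backing off, closing the fingers and returning to the corner.

Call:
{"fn": "send_rows", "kwargs": {"series": [{"ax": 0, "ay": 0, "az": 0, "dx": 0, "dy": 2, "dz": 0, "gripper": 30}, {"ax": 0, "ay": 0, "az": 0, "dx": 0, "dy": 10, "dz": 0, "gripper": 30}, {"ax": 0, "ay": 0, "az": 0, "dx": 0, "dy": 22, "dz": -10, "gripper": 30}, {"ax": 0, "ay": 0, "az": 0, "dx": 0, "dy": 25, "dz": -45, "gripper": 0}, {"ax": 0, "ay": 0, "az": 0, "dx": 0, "dy": 25, "dz": -90, "gripper": 0}, {"ax": 0, "ay": 0, "az": 0, "dx": 0, "dy": 0, "dz": -112, "gripper": 0}, {"ax": 0, "ay": 0, "az": 0, "dx": -2, "dy": -40, "dz": -112, "gripper": 0}, {"ax": 0, "ay": 0, "az": 0, "dx": -4, "dy": -80, "dz": -112, "gripper": 0}, {"ax": 0, "ay": 0, "az": 0, "dx": -6, "dy": -108, "dz": -112, "gripper": 0}, {"ax": 0, "ay": 0, "az": 0, "dx": -6, "dy": -108, "dz": -112, "gripper": 0}]}}

```text
time_s: 13.5
eef_pos: [664.7, -7.3, 121.2]
tcp_rot: [-179.7, -0.0, -78.3]
ft_force: [-0.9, 1.7, -0.4]
finger_gap: 0.4
```

```bash
python3 - <<'E'
from h import *
o=get_obs();print(o["eef_pos"],o["ft_force"],o["finger_gap"])
cv2.imwrite("pics/s6.png",cv2.resize(viewer.snapshot("scene")[160:310,200:420],None,fx=3.5,fy=3.5))
E
```

```text
[664.69308739  -7.26844029 121.16348874] [-0.89039609  1.69492767 -0.39247053] 0.4121252135272371
```

View pics/s6.png

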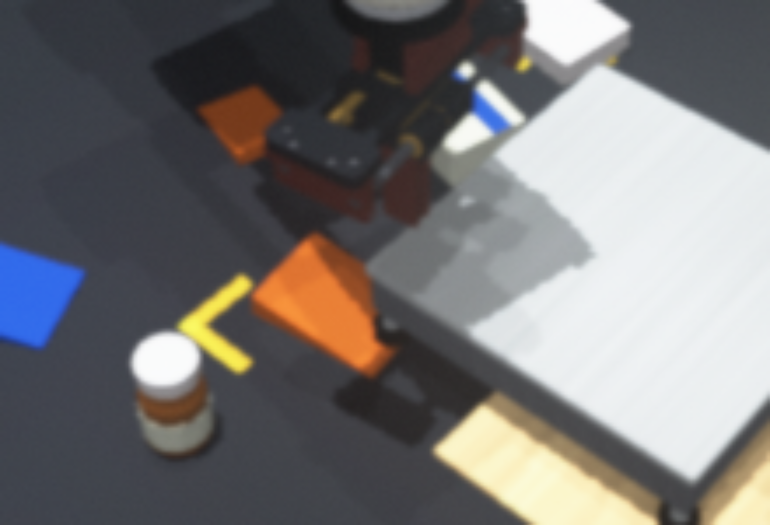

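The wedge is under the foot at (385,325) in the crop, and nothing else has moved. I'm pressing the corner again.

Call:
{"fn": "send_rows", "kwargs": {"series": [{"ax": 0, "ay": 0, "az": 0, "dx": 0, "dy": 0, "dz": 15, "gripper": 0}, {"ax": 0, "ay": 0, "az": 0, "dx": 0, "dy": 0, "dz": 32, "gripper": 0}, {"ax": 0, "ay": 0, "az": 0, "dx": 0, "dy": 0, "dz": 38, "gripper": 0}, {"ax": 0, "ay": 0, "az": 0, "dx": 0, "dy": 0, "dz": 41, "gripper": 0}, {"ax": 0, "ay": 0, "az": 0, "dx": 0, "dy": 0, "dz": 42.5, "gripper": 0}, {"ax": 0, "ay": 0, "az": 0, "dx": 0, "dy": 0, "dz": 43.5, "gripper": 0}, {"ax": 0, "ay": 0, "az": 0, "dx": 0, "dy": 0, "dz": 44.5, "gripper": 0}, {"ax": 0, "ay": 0, "az": 0, "dx": 0, "dy": 0, "dz": 45, "gripper": 0}, {"ax": 0, "ay": 0, "az": 0, "dx": 0, "dy": 0, "dz": 45.5, "gripper": 0}, {"ax": 0, "ay": 0, "az": 0, "dx": 0, "dy": 0, "dz": 45.5, "gripper": 0}]}}

```text
time_s: 14.55
eef_pos: [661.4, -7.9, 75.6]
tcp_rot: [-180.0, -0.0, -78.4]
ft_force: [-1.5, 0.0, 5.3]
finger_gap: 0.6
```

Call:
{"fn": "send_rows", "kwargs": {"series": [{"ax": 0, "ay": 0, "az": 0, "dx": 0, "dy": 0, "dz": 0.2, "gripper": 0}, {"ax": 0, "ay": 0, "az": 0, "dx": 0, "dy": 0, "dz": 0.4, "gripper": 0}, {"ax": 0, "ay": 0, "az": 0, "dx": 0, "dy": 0, "dz": 0.6, "gripper": 0}, {"ax": 0, "ay": 0, "az": 0, "dx": 0, "dy": 0, "dz": 0.8, "gripper": 0}, {"ax": 0, "ay": 0, "az": 0, "dx": 0, "dy": 0, "dz": 1, "gripper": 0}, {"ax": 0, "ay": 0, "az": 0, "dx": 0, "dy": 0, "dz": 1.2, "gripper": 0}, {"ax": 0, "ay": 0, "az": 0, "dx": 0, "dy": 0, "dz": 1.2, "gripper": 0}, {"ax": 0, "ay": 0, "az": 0, "dx": 0, "dy": 0, "dz": 1.2, "gripper": 0}, {"ax": 0, "ay": 0, "az": 0, "dx": 0, "dy": 0, "dz": 1.2, "gripper": 0}, {"ax": 0, "ay": 0, "az": 0, "dx": 0, "dy": 0, "dz": 1.2, "gripper": 0}]}}

```text
time_s: 15.55
eef_pos: [661.4, -8.0, 75.4]
tcp_rot: [-179.9, -0.0, -78.4]
ft_force: [-3.8, 0.5, 11.4]
finger_gap: 0.3
```

```bash
python3 - <<'E'
from h import *
o=get_obs();print(o["eef_pos"],o["ft_force"])
cv2.imwrite("pics/s7.png",cv2.resize(viewer.snapshot("scene")[160:310,200:420],None,fx=3.5,fy=3.5))
cv2.imwrite("pics/t7.png",viewer.snapshot("top"))
o=get_obs();print(o["eef_pos"],o["ft_force"])
E
```

```text
[661.37339541  -7.96670961  75.43214725] [-3.81599092  0.47359394 11.44588339]
[661.40466951  -7.94622227  75.44720845] [-3.45437732 -0.42843293 11.871481  ]
```

View pics/s7.png

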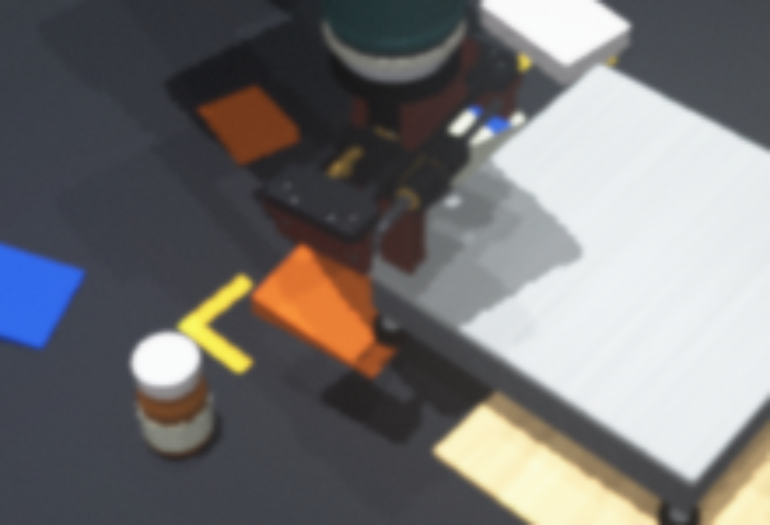

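View pics/t7.png

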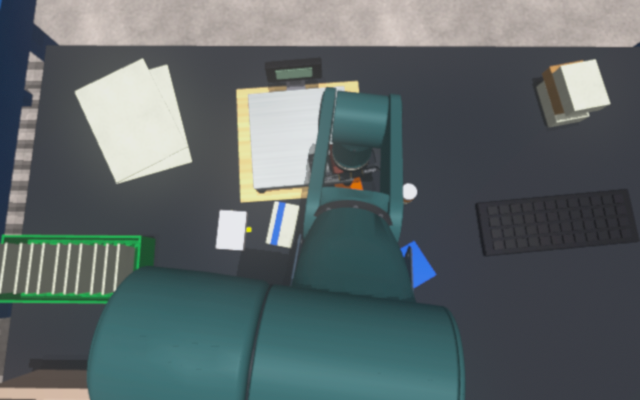

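The corner holds at 75.4 mm under 11.5 N where it previously sank to 71 mm. I'm adding a little more force for margin and then holding.

Call:
{"fn": "send_rows", "kwargs": {"series": [{"ax": 0, "ay": 0, "az": 0, "dx": 0, "dy": 0, "dz": 0.2, "gripper": 0}, {"ax": 0, "ay": 0, "az": 0, "dx": 0, "dy": 0, "dz": 0.4, "gripper": 0}, {"ax": 0, "ay": 0, "az": 0, "dx": 0, "dy": 0, "dz": 0.6, "gripper": 0}, {"ax": 0, "ay": 0, "az": 0, "dx": 0, "dy": 0, "dz": 0.6, "gripper": 0}, {"ax": 0, "ay": 0, "az": 0, "dx": 0, "dy": 0, "dz": 0.6, "gripper": 0}, {"ax": 0, "ay": 0, "az": 0, "dx": 0, "dy": 0, "dz": 0.6, "gripper": 0}, {"ax": 0, "ay": 0, "az": 0, "dx": 0, "dy": 0, "dz": 0.6, "gripper": 0}, {"ax": 0, "ay": 0, "az": 0, "dx": 0, "dy": 0, "dz": 0.6, "gripper": 0}, {"ax": 0, "ay": 0, "az": 0, "dx": 0, "dy": 0, "dz": 0.6, "gripper": 0}, {"ax": 0, "ay": 0, "az": 0, "dx": 0, "dy": 0, "dz": 0.6, "gripper": 0}]}}

```text
time_s: 16.65
eef_pos: [661.4, -8.0, 75.4]
tcp_rot: [-179.9, -0.0, -78.4]
ft_force: [-5.0, 0.1, 15.8]
finger_gap: 0.7
```

```bash
python3 - <<'E'
from h import *
o=get_obs();print(o["eef_pos"],o["ft_force"]);print(manip.sign_off())
E
```

```text
[661.41324265  -7.99476926  75.35547414] [-5.017727    0.1409227  15.76834217]
the job is handed in; nothing more can be done
None
```

The orange wedge is snug under the hanging foot and the scale no longer rocks. I handed the job in at about 16.7 s, still pressing the corner with about 16 N.

- **First press:** the corner sank from about 75.4 mm to 71.0 mm and stopped at 12.8 N, so I felt it rock. I then released it.
- **Wedge:** I pushed the large orange wedge along the bench from its blunt end, thin end first. It slid freely at 1–2 N. The push then rose to about 6 N, and the last 1 mm commanded moved it only 0.6 mm.
- **Last press:** the corner stayed at 75.6 to 75.4 mm as the force went from 5 N to 16 N.
- **Surroundings:** in the last pictures, taken at 11.5 N, the wedge was centred under the foot. The carton, jar, label box and the other wedges looked unmoved where they were visible; in the top view the arm hid some of them.

**Gaps and disagreements:**
- The two camera estimates of the platform corners differed by 2–5 mm.
- The last press also read about 5 N sideways.
- I did not measure the scale's position again at the end, because the arm covered part of it. I judged that it had not shifted by eye only.

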